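# Shut the filled slide files

### The job

Three small slide files stand on the worktop with their drawers open. With your fingertips, push the two drawers that have slide cartons in them fully shut, and leave the empty drawer open just as it is, ready for today's slides. Do not lift the files or shove them out of place, and leave the other things on the worktop alone.

Things in the scene. Friction and masses are not known exactly. Their poses are not given: they have to be found in the camera images.
- file_a: grey slide file (small single-drawer steel box) standing loose on four rubber feet; case 120 mm deep (x), 100 wide (y), 73 high, 1.4 to 2.8 kg. Origin: centre of its underside, on the worktop; z up; the drawer opens toward its own -x, y is across it. Two slide cartons lie side by side in its drawer.
- drawer_a (a joint): opening of the drawer of file a, m: 0 fully shut (front plate on the case, hard stop), 0.08 fully open; starts between 0.045 and 0.075. Slides along the file's x; no spring or catch; needs about 1.5 N plus 6 N per m/s and stays where it is left.
- front_a (a point): centre of the flat outer face of the drawer front of file a, moving with it, 40 mm above the worktop; axes as the file's (-x points out of the face). The plate is 96 mm wide, 8 thick, from 6 to 70 mm above the worktop; a steel finger lip 56 mm wide sticks out 9 mm at 11 to 15 mm height, the rest is flat (a label on the upper half). Drawer rim behind it: 44 mm high.
- file_b: grey slide file (small single-drawer steel box) standing loose on four rubber feet; case 120 mm deep (x), 100 wide (y), 73 high, 1.4 to 2.8 kg. Origin: centre of its underside, on the worktop; z up; the drawer opens toward its own -x, y is across it. Two slide cartons lie side by side in its drawer.
- drawer_b (a joint): opening of the drawer of file b, m: 0 fully shut (front plate on the case, hard stop), 0.08 fully open; starts between 0.045 and 0.075. Slides along the file's x; no spring or catch; needs about 1.5 N plus 6 N per m/s and stays where it is left.
- front_b (a point): centre of the flat outer face of the drawer front of file b, moving with it, 40 mm above the worktop; axes as the file's (-x points out of the face). The plate is 96 mm wide, 8 thick, from 6 to 70 mm above the worktop; a steel finger lip 56 mm wide sticks out 9 mm at 11 to 15 mm height, the rest is flat (a label on the upper half). Drawer rim behind it: 44 mm high.
- file_c: grey slide file (small single-drawer steel box) standing loose on four rubber feet; case 120 mm deep (x), 100 wide (y), 73 high, 1.4 to 2.8 kg. Origin: centre of its underside, on the worktop; z up; the drawer opens toward its own -x, y is across it. Its drawer is empty.
- drawer_c (a joint): opening of the drawer of file c, m: 0 fully shut (front plate on the case, hard stop), 0.08 fully open; starts between 0.045 and 0.075. Slides along the file's x; no spring or catch; needs about 1.5 N plus 6 N per m/s and stays where it is left.
- front_c (a point): centre of the flat outer face of the drawer front of file c, moving with it, 40 mm above the worktop; axes as the file's (-x points out of the face). The plate is 96 mm wide, 8 thick, from 6 to 70 mm above the worktop; a steel finger lip 56 mm wide sticks out 9 mm at 11 to 15 mm height, the rest is flat (a label on the upper half). Drawer rim behind it: 44 mm high.
- timer: bystander: flat white bench timer, 66x62x20 mm, lying loose in front of the files; origin at its underside
- cup: bystander: specimen cup with a white screw cap, 58 mm across, 75 mm high, loose, to the left of the files; origin at the centre of its underside
- jar: bystander: jar with a white ribbed cap, 62 mm across, 104 mm high, loose, to the right of the files; origin at the centre of its underside
- eyep: bystander: black microscope eyepiece, 34 mm across, 48 mm high, standing loose in front of the files; origin at the centre of its underside

How it is judged:
By the outcome, as a careful person would: the job done as asked, in the order asked, and still so for the second after the job is handed in, with the robot touching nothing.
It also fails if it takes over 51 s, if anything falls off the work surface, if the arm or the gripper's body presses on something with over 40 N, if the wrist force passes 120 N, or if a joint passes its speed limit or range.

### The arm

A 6-joint arm with a two-finger parallel gripper is mounted at the origin on a cart in front of the work surface, level with it; the furniture and walls round the work are solid. World frame = base frame: x ahead of the robot, y to its left, z up, the work surface at z = 0. Lengths are in mm, angles in rad, forces in N, time in s.
With the tool pointing down it reaches from about 300 to 875 mm from the base axis. Payload 6.4 kg.
Tool frame: the origin (TCP) lies midway between the tips of the shut fingers; the grasp point (between the pads) lies 19 mm behind it; z points along the fingers, y is the line along which they close (so a half turn about z gives the same grasp; the last joint's range is limited). The gripper opens to 85 mm and grips with 20 to 120 N. Pads are 22 mm wide; open, the fingers measure 114 mm over their backs; the gripper's body (76 mm by 85 mm) begins 54 mm behind the grasp point. The pads swing forward as they close: fully open they stand 13 mm farther back than shut.
Start: joints at [1.001, 0.181, 1.607, -0, 1.354, -0.206], TCP at [204.591, 537.386, 231.288] pointing down, gripper open.
Joint ranges: [-2.99, 2.99], [-0.89, 2.07], [0.3, 2.58], [-1.14, 4.28], [0, 2.63], [-3.12, 3.12]. Speed limits (rad/s): [2.57, 2.57, 3.01, 3.14, 3.14, 3.14].

### API

Orientations are given as [roll, pitch, yaw] about the fixed x, y, z axes, in that order (R = Rz(yaw) Ry(pitch) Rx(roll)).
In Python, from workcell import env, imaging gives the robot as it stands.
- The arm moves only by the tool servo_tool, never from a script. Its argument "steps" is one flat list of numbers, 7 for each row, row after row: the shift along the world's x, y, z each as a share of 0.5 m, from -1 to 1, then the turn, a rotation vector about the world's x, y, z each as a share of 2 rad, from -1 to 1, then the closure, from 0 (fully open) to 1 (shut). A call has 1 to 20 rows; each row is the pose to reach, as a shift and turn from the pose commanded when the call began; what a row does not reach only later rows make up. A row lasts 1/8 s, in which the tool goes at most 62.5 mm and 10.7 degrees, less where a joint would pass 70% of its speed; a pose out of reach is approached as far as the arm can. A call with a number of a shift or a turn outside -1 to 1 is refused whole. A call with a gripper value outside its range is refused whole. The fingers move at their own pace and stop on an object; "grip_force" is the grip in N (left out, the last holds). Time passes only in rows, so rows that repeat a pose let the fingers close. It gives the time, the measured TCP pose, the force, the opening and the grip force at its end, in the units of the state.
- env.get_obs(): the state, without advancing time (a new reading comes with each control period).
- imaging.snapshot(name): name is "scene" or "top" or "wrist"; returns a dict with "image" (384x512x3 uint8, red, green, blue), "z_map" (384x512 float32, mm along the optical axis (not along the pixel's ray), 0 where there is no reading), "fx", "fy", "cx", "cy" (pixels), "rvec" (rotation vector, rad) and "tvec" (3), from world to camera coordinates, as OpenCV has them. Camera axes: x right, y down, z forward; pixel columns grow to the right and rows downward; lengths in mm; the calibration is good to about 2 mm. The wrist camera is an equidistant fisheye: a pixel r from the principal point sees the ray r / f radians off the axis. A picture is of the moment at which its call begins.
- env.sign_off(): hands the job in; it is judged then, once.
The state is a dict: "clock": time; "joint_pos": joint angles; "dq": joint speeds; "tau": joint torques, N m; "ee_pos": TCP position; "tool_rot": TCP orientation; "force": force on the tool from outside, world axes, zero at the start; "moment": the same for the moment, N m; "finger_gap": finger opening in mm; "grasp_force": force on a finger pad.
Only numpy, scipy, OpenCV 4.12 (cv2) and the standard library are available. Lean on these libraries where they do the work, as an engineer would, in place of code of your own. Each camera call takes 0.05 s, during which the arm holds its last target. There are 200 camera calls.

## Working session

There is one attempt and no reset: what is moved stays moved. The work goes in short steps, Python scripts to look and compute and a tool call to move; the robot and the scene stay as the last step left them, time stands still between calls to the robot, and variables do not carry over. Pictures are saved under pics/ and viewed, at most 10 in all, crops included, and the job is handed in when it is done.

Besides the shell and the picture viewer there is one more tool, called after "Request:" as name(argument=value, ...) on one line, values as JSON. servo_tool: Moves the arm, as the interface text tells. Shift numbers are shares of 0.5 m and turn numbers shares of 2 rad, none past 1 either way. Its arguments: {"type":"object","properties":{"steps":{"type":"array"},"grip_force":{"type":"number"}},"required":["steps"]}

```bash
mkdir -p pics; ls
cat > h.py <<'E'
import numpy as np, cv2
from workcell import env, imaging
def pts(s):
    R,_=cv2.Rodrigues(np.array(s["rvec"],float)); t=np.array(s["tvec"],float).ravel()
    v,u=np.mgrid[0:384,0:512]; z=s["z_map"]
    P=np.stack([(u-s["cx"])/s["fx"]*z,(v-s["cy"])/s["fy"]*z,z],-1)
    W=(P-t)@R; W[z<=0]=np.nan
    return W
E
python3 - <<'E'
from h import *
for n in("scene","top"):
    s=imaging.snapshot(n); np.savez(n+".npz",**s); cv2.imwrite(f"pics/{n}.png",s["image"][...,::-1])
    R,_=cv2.Rodrigues(np.array(s["rvec"],float)); print(n,-R.T@np.ravel(s["tvec"]),R[2])
o=env.get_obs();print(o)
E
```

```text
pics
scene [  66.44704954 1210.93744013  648.23268385] [ 0.32327209 -0.84603971 -0.42392448]
top [ 381.73400959   90.0854857  1198.55558185] [ 0.11063119 -0.01329499 -0.9937726 ]
{'clock': 0.1, 'joint_pos': array([ 1.00067584e+00,  1.81468687e-01,  1.60786765e+00,  2.10854830e-05,
        1.35379524e+00, -2.06297110e-01]), 'dq': array([-0.00178135, -0.00155976, -0.00224101,  0.00032958, -0.00050228,
       -0.00053149]), 'tau': array([ 1.01727121e-03, -4.45881844e+01, -3.52229977e+01,  1.50951558e-05,
        4.15990929e-03,  3.17971671e-05]), 'ee_pos': array([204.32855212, 536.96443821, 230.49265464]), 'tool_rot': array([-3.14009058e+00, -3.35375963e-04,  2.77776447e+00]), 'force': array([ 0.56244471,  0.7251458 , -0.38125236]), 'moment': array([ 0.05850808,  0.03355236, -0.03457062]), 'grasp_force': 0.0, 'finger_gap': 85.54464438818484}
```

View pics/top.png

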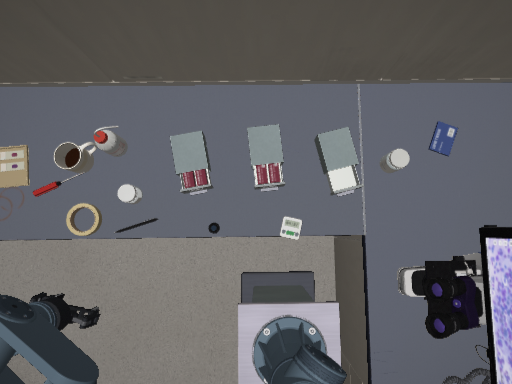

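View pics/scene.png

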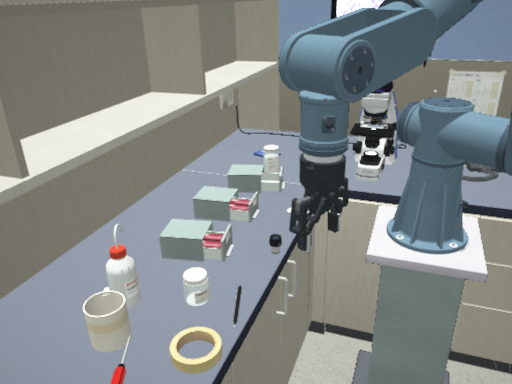

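Top view: the left file (px 190,160) and the middle file (266,155) hold red cartons. The right one (340,160) is empty. The timer is at (291,228) and the eyepiece at (214,228). Next I'll measure the case tops and front plates.

Run:
```python
from h import *
s=dict(np.load("top.npz")); W=pts(s)
print("px mm",1190/s["fx"], "table z",np.nanmedian(W[200:215,280:320,2]))
for n,(c0,c1) in dict(L=(165,215),M=(243,290),R=(314,362)).items():
    w=W[118:205,c0:c1].reshape(-1,3); im=s["image"][118:205,c0:c1].reshape(-1,3).astype(int)
    k=(w[:,2]>60)&(w[:,2]<85); p=w[k]
    # case: green-grey top
    g=k&(im[:,1]>im[:,0]+8)&(im.sum(1)>250); c=w[g]
    r=cv2.minAreaRect(c[:,:2].astype(np.float32)); print(n,"case rect",np.round(r[0]),np.round(r[1]),r[2],"z",np.median(c[:,2]),len(c))
    b=cv2.boxPoints(r)
    # axis: edge direction closest to +x
    e=max([b[1]-b[0],b[2]-b[1]],key=lambda v:abs(v[0])); e=e/np.linalg.norm(e)*np.sign(e[0]); 
    q=np.array([e,[-e[1],e[0]]])
    l=(w[:,:2]-np.array(r[0]))@q.T
    m=(w[:,2]>60)&(l[:,0]<-75)&(abs(l[:,1])<60); 
    print(" axis yaw",np.arctan2(e[1],e[0])," front pts n",m.sum(),"local x",np.round(np.sort(l[m,0])[[0,len(l[m])//2,-1]]) if m.sum() else "", "y",np.round([l[m,1].min(),l[m,1].max()]) if m.sum() else "")
    if m.sum()>4:
        f=np.median(w[m,:2],0);print(" front world",np.round(f),np.median(w[m,2]))
        d=cv2.fitLine(w[m,:2].astype(np.float32),cv2.DIST_L2,0,.1,.1).ravel();print(" line dir",np.round(d,3))
for n,(u,v) in dict(eye=(214,228),timer=(291,228)).items():
    print(n,np.round(W[v,u]))
crop=cv2.resize(s["image"][115:245,160:370],None,fx=3.8,fy=3.8,interpolation=cv2.INTER_CUBIC)[...,::-1]
cv2.imwrite("pics/crop.png",crop)
```

```text
px mm 3.191699090568605 table z -0.01769882989802572
L case rect [620. 300.] [119.  99.] 10.064199447631836 z 72.66423095317288 1205
 axis yaw 0.17565314  front pts n 94 local x [-117. -113. -108.] y [-47.  46.]
 front world [508. 280.] 68.94636676770449
 line dir [ 1.76000e-01 -9.84000e-01  5.08921e+02  2.80237e+02]
M case rect [640.  66.] [119.  99.] 6.1552734375 z 73.0462777944952 1193
 axis yaw 0.10742974  front pts n 96 local x [-129. -125. -120.] y [-47.  49.]
 front world [517.  55.] 69.64884208236002
 line dir [ 1.01000e-01 -9.95000e-01  5.16236e+02  5.37890e+01]
R case rect [ 625. -158.] [119.  98.] 12.994221687316895 z 73.22271738344875 1203
 axis yaw 0.22679181  front pts n 84 local x [-132. -128. -123.] y [-43.  47.]
 front world [ 500. -185.] 69.8415406815017
 line dir [ 2.41000e-01 -9.71000e-01  4.99897e+02 -1.84265e+02]
eye [386. 225.  44.]
timer [383. -14.  17.]
```

View pics/crop.png

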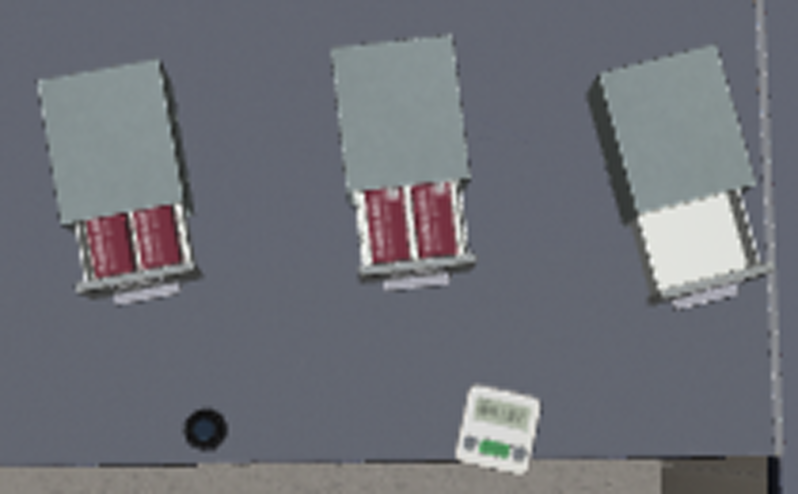

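The crop confirms cartons in the left and middle drawers and an empty right one. The rectangles fit the given sizes (119×99 mm, z 73 mm):

| File | Case centre (mm) | Yaw (rad) | Opening (mm) |
|---|---|---|---|
| Left | (620, 300) | 0.176 | about 49 |
| Middle | (640, 66) | 0.105 | about 61 |

Now I'll move in front of the left file with the fingers shut and come down.

Request:
servo_tool(steps=[0.52,-0.53,0,0,0,0.27,1,0.52,-0.53,0,0,0,0.27,1,0.52,-0.53,0,0,0,0.27,1,0.52,-0.53,0,0,0,0.27,1,0.52,-0.53,0,0,0,0.27,1,0.52,-0.53,0,0,0,0.27,1,0.52,-0.53,0,0,0,0.27,1,0.52,-0.53,0,0,0,0.27,1,0.52,-0.53,0,0,0,0.27,1,0.52,-0.53,0,0,0,0.27,1,0.52,-0.53,-0.1,0,0,0.27,1,0.52,-0.53,-0.2,0,0,0.27,1,0.52,-0.53,-0.3,0,0,0.27,1,0.52,-0.53,-0.36,0,0,0.27,1,0.52,-0.53,-0.4,0,0,0.27,1,0.52,-0.53,-0.4,0,0,0.27,1,0.52,-0.53,-0.4,0,0,0.27,1], grip_force=40)

```text
clock: 2.22
ee_pos: [464.9, 273.2, 32.2]
tool_rot: [3.141, 0.001, -2.964]
force: [-0.1, -0.2, 0.4]
finger_gap: -0.2
grasp_force: 0.0
```

Request:
servo_tool(steps=[0.02,0.0035,0,0,0,0,1,0.04,0.007,0,0,0,0,1,0.05,0.009,0,0,0,0,1,0.06,0.0105,0,0,0,0,1,0.07,0.0122,0,0,0,0,1,0.08,0.014,0,0,0,0,1,0.09,0.0158,0,0,0,0,1,0.1,0.0175,0,0,0,0,1,0.11,0.0192,0,0,0,0,1,0.12,0.021,0,0,0,0,1,0.13,0.0228,0,0,0,0,1,0.134,0.0235,0,0,0,0,1,0.134,0.0235,0,0,0,0,1,0.134,0.0235,0,0,0,0,1])

```text
clock: 3.98
ee_pos: [531.7, 284.3, 31.3]
tool_rot: [3.141, 0.001, -2.965]
force: [-0.5, -1.1, 1.0]
finger_gap: -0.3
grasp_force: 0.0
```

```bash
cat > m.py <<'E'
from h import *
import sys
# usage: file region; prints case rect & front offset
def meas(boxes=dict(L=(165,215),M=(243,290),R=(314,362))):
    s=imaging.snapshot("top"); W=pts(s)
    for n,(c0,c1) in boxes.items():
        w=W[118:205,c0:c1].reshape(-1,3); im=s["image"][118:205,c0:c1].reshape(-1,3).astype(int)
        c=w[(w[:,2]>60)&(w[:,2]<85)&(im[:,1]>im[:,0]+8)&(im.sum(1)>250)]
        r=cv2.minAreaRect(c[:,:2].astype(np.float32))
        print(n,"rect",np.round(r[0],1),np.round(r[1]),round(r[2],1),len(c))
    return s,W
if __name__=="__main__":
    s,W=meas(); o=env.get_obs(); print(o["clock"],o["ee_pos"],o["force"])
    cv2.imwrite(f"pics/{sys.argv[1]}.png",cv2.resize(s["image"][115:245,160:370],None,fx=3.8,fy=3.8,interpolation=cv2.INTER_CUBIC)[...,::-1])
E
python3 m.py p1
```

```text
L rect [620.9 299.9] [117.  98.] 10.3 426
M rect [640.3  65.9] [120.  99.] 5.8 1194
R rect [ 625.3 -158.7] [119. 101.] 13.7 1204
4.025 [531.64465325 284.26747728  31.31782109] [ 0.20194396 -0.56142946 -0.78350927]
```

Request:
servo_tool(steps=[0.004,0.0007,0,0,0,0,1,0.008,0.0014,0,0,0,0,1,0.012,0.0021,0,0,0,0,1,0.016,0.0028,0,0,0,0,1])

```text
clock: 4.53
ee_pos: [539.6, 285.7, 31.3]
tool_rot: [3.141, -0.0, -2.965]
force: [-1.1, 0.6, 1.7]
finger_gap: -0.0
grasp_force: 0.8
```

Request:
servo_tool(steps=[0.002,0.0004,0,0,0,0,1,0.002,0.0004,0,0,0,0,1])

```text
clock: 4.78
ee_pos: [540.8, 285.7, 31.3]
tool_rot: [-3.142, 0.0, -2.965]
force: [-0.8, -0.5, 0.2]
finger_gap: 0.0
grasp_force: 0.2
```

Request:
servo_tool(steps=[0.002,0.0004,0,0,0,0,1,0.002,0.0004,0,0,0,0,1])

```text
clock: 5.03
ee_pos: [541.6, 285.9, 31.3]
tool_rot: [-3.142, 0.0, -2.965]
force: [-1.0, 0.1, -1.1]
finger_gap: 0.1
grasp_force: 0.5
```

Request:
servo_tool(steps=[0.002,0.0004,0,0,0,0,1,0.002,0.0004,0,0,0,0,1])

```text
clock: 5.28
ee_pos: [542.7, 286.1, 31.3]
tool_rot: [-3.142, 0.0, -2.965]
force: [-2.0, -1.0, -0.1]
finger_gap: -0.1
grasp_force: 0.5
```

```bash
python3 m.py p2
python3 - <<'E'
from h import *
s=imaging.snapshot("wrist"); cv2.imwrite("pics/w1.png",s["image"][...,::-1])
s=imaging.snapshot("scene"); W=pts(s)
q=np.array([[np.cos(.178),np.sin(.178)],[-np.sin(.178),np.cos(.178)]])
l=(W[...,:2]-[620.5,300])@q.T
m=(abs(l[...,1])<60)&(abs(l[...,0])<100)&(W[...,2]>55)&(W[...,2]<85)
a=l[m]
print("L x hist",np.histogram(a[:,0],np.arange(-100,-50,3)))
E
```

```text
L rect [621.4 299.6] [117.  97.] 10.3 286
M rect [640.5  66. ] [120.  99.] 6.0 1198
R rect [ 625.5 -158.6] [119.  99.] 13.6 1209
5.325 [542.66756094 286.08057459  31.25665934] [-1.19897023 -0.06631862  0.35883642]
L x hist (array([ 0, 12, 26, 11,  4,  6,  5,  8,  6, 25, 12, 10, 13, 12, 16, 17]), array([-100,  -97,  -94,  -91,  -88,  -85,  -82,  -79,  -76,  -73,  -70,
        -67,  -64,  -61,  -58,  -55,  -52]))
```

Request:
servo_tool(steps=[0.002,0.0004,0,0,0,0,1,0.002,0.0004,0,0,0,0,1])

```text
clock: 5.68
ee_pos: [543.0, 286.1, 31.2]
tool_rot: [-3.141, -0.002, -2.965]
force: [-5.7, -1.7, 3.3]
finger_gap: -0.1
grasp_force: 2.5
```

Request:
servo_tool(steps=[0.001,0.0002,0,0,0,0,1,0.001,0.0002,0,0,0,0,1])

```text
clock: 5.92
ee_pos: [542.9, 286.1, 31.3]
tool_rot: [-3.141, -0.003, -2.965]
force: [-6.2, -2.3, 5.5]
finger_gap: -0.1
grasp_force: 3.5
```

View pics/w1.png

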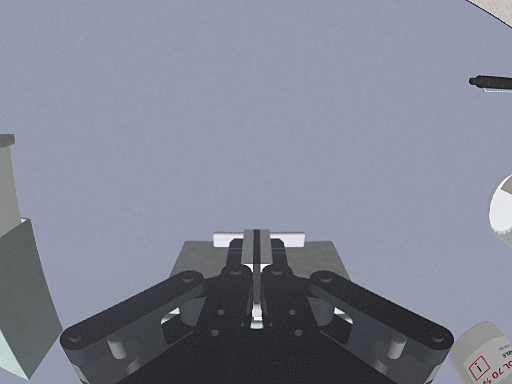

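The wrist view shows the shut fingers (257,245) centred on the lip (258,240). The force rose to about 6 N while the TCP stopped at x 543, so the left drawer is at its hard stop. Next: back off, rise, go across to the middle file and come down.

Request:
servo_tool(steps=[-0.01,-0.0018,0,0,0,0,1,-0.04,-0.007,0,0,0,0,1,-0.09,-0.016,0,0,0,0,1,-0.14,-0.025,0,0,0,0,1,-0.14,-0.025,0,0,0,0,1,-0.14,-0.025,0.1,0,0,0,1,-0.14,-0.025,0.2,0,0,0,1,-0.144,-0.13,0.2,0,0,-0.036,1,-0.144,-0.25,0.2,0,0,-0.036,1,-0.144,-0.37,0.2,0,0,-0.036,1,-0.144,-0.476,0.2,0,0,-0.036,1,-0.144,-0.476,0.2,0,0,-0.036,1,-0.144,-0.476,0.2,0,0,-0.036,1,-0.144,-0.476,0.1,0,0,-0.036,1,-0.144,-0.476,0.03,0,0,-0.036,1,-0.144,-0.476,0,0,0,-0.036,1,-0.144,-0.476,0,0,0,-0.036,1,-0.144,-0.476,0,0,0,-0.036,1])

```text
clock: 8.18
ee_pos: [473.4, 48.7, 32.6]
tool_rot: [-3.141, 0.002, -3.037]
force: [0.0, -0.3, -0.5]
finger_gap: -0.1
grasp_force: 0.0
```

Run:
```python
from h import *
from m import meas
s,W=meas()
o=env.get_obs(); print(o["clock"],o["ee_pos"],o["tool_rot"],o["force"])
for n,c,a,(c0,c1) in(("L",(620.5,300),.178,(165,215)),("M",(640.3,66),.104,(243,290)),("R",(625.3,-158.5),.235,(314,365))):
    q=np.array([[np.cos(a),np.sin(a)],[-np.sin(a),np.cos(a)]]); w=W[118:205,c0:c1].reshape(-1,3)
    l=(w[:,:2]-c)@q.T; m=(w[:,2]>60)&(w[:,2]<80)&(abs(l[:,1])<40); print(n,"front edge",np.percentile(l[m,0],[0.2,2]),"back",l[m,0].max(),len(l[m]))
```

```text
L rect [619.5 299.9] [119.  99.] 10.0 1218
M rect [609.2  62.8] [182.  99.] 6.1 1196
R rect [ 625.1 -158.3] [119.  99.] 13.8 1206
8.225 [473.51802321  48.54259916  32.73566922] [-3.14087486e+00  2.75438074e-03 -3.03680053e+00] [0.3060001  0.03585719 0.13206347]
L front edge [-69.54463573 -68.43474221] back 59.55458694256822 1092
M front edge [-61.00532175 -58.47407628] back 59.9588023190368 996
R front edge [-132.3385766  -129.78852892] back 60.02195644470996 1067
```

The left drawer is shut: its front edge sits at −68 to −69 mm and the case hasn't moved. Now the middle one, about 89 mm of travel.

Request:
servo_tool(steps=[0.02,0.002,0,0,0,0,1,0.035,0.0037,0,0,0,0,1,0.045,0.0047,0,0,0,0,1,0.055,0.0057,0,0,0,0,1,0.065,0.0068,0,0,0,0,1,0.075,0.0078,0,0,0,0,1,0.085,0.0088,0,0,0,0,1,0.095,0.0099,0,0,0,0,1,0.105,0.0109,0,0,0,0,1,0.115,0.012,0,0,0,0,1,0.125,0.013,0,0,0,0,1,0.135,0.014,0,0,0,0,1,0.145,0.0151,0,0,0,0,1,0.155,0.0161,0,0,0,0,1,0.16,0.0166,0,0,0,0,1,0.164,0.0171,0,0,0,0,1,0.168,0.0175,0,0,0,0,1,0.168,0.0175,0,0,0,0,1])

```text
clock: 10.48
ee_pos: [556.4, 57.3, 31.3]
tool_rot: [3.141, 0.001, -3.037]
force: [0.4, -0.4, 0.3]
finger_gap: -0.1
grasp_force: 0.1
```

Request:
servo_tool(steps=[0.002,0.0002,0,0,0,0,1,0.002,0.0002,0,0,0,0,1])

```text
clock: 10.72
ee_pos: [557.1, 57.4, 31.4]
tool_rot: [3.141, 0.0, -3.037]
force: [-1.5, -0.2, 1.2]
finger_gap: -0.2
grasp_force: 0.5
```

Request:
servo_tool(steps=[0.002,0.0002,0,0,0,0,1,0.002,0.0002,0,0,0,0,1])

```text
clock: 10.98
ee_pos: [558.1, 57.5, 31.3]
tool_rot: [3.141, 0.0, -3.037]
force: [-1.3, 1.2, 0.8]
finger_gap: 0.1
grasp_force: 0.5
```

Request:
servo_tool(steps=[0.002,0.0002,0,0,0,0,1,0.004,0.0004,0,0,0,0,1])

```text
clock: 11.22
ee_pos: [560.1, 57.6, 31.3]
tool_rot: [3.142, -0.0, -3.037]
force: [-1.9, 1.1, 0.4]
finger_gap: -0.1
grasp_force: 0.8
```

Request:
servo_tool(steps=[0.002,0.0002,0,0,0,0,1,0.002,0.0002,0,0,0,0,1])

```text
clock: 11.48
ee_pos: [561.2, 57.7, 31.2]
tool_rot: [-3.142, 0.0, -3.037]
force: [-0.8, 1.2, -0.6]
finger_gap: 0.0
grasp_force: 0.3
```

Request:
servo_tool(steps=[0.001,0.0001,0,0,0,0,1,0.001,0.0001,0,0,0,0,1])

```text
clock: 11.72
ee_pos: [561.6, 57.7, 31.3]
tool_rot: [-3.142, 0.0, -3.037]
force: [-1.2, 0.1, -0.5]
finger_gap: 0.2
grasp_force: 0.6
```

Request:
servo_tool(steps=[0.001,0.0001,0,0,0,0,1,0.002,0.0002,0,0,0,0,1])

```text
clock: 11.98
ee_pos: [562.5, 57.8, 31.3]
tool_rot: [-3.142, -0.0, -3.037]
force: [-3.0, -0.1, 2.5]
finger_gap: 0.0
grasp_force: 1.7
```

Request:
servo_tool(steps=[0.001,0.0001,0,0,0,0,1,0.001,0.0001,0,0,0,0,1])

```text
clock: 12.22
ee_pos: [562.4, 57.8, 31.2]
tool_rot: [3.142, -0.002, -3.037]
force: [-5.1, -0.4, 3.6]
finger_gap: -0.2
grasp_force: 2.5
```

The TCP has stalled at x 562.4 with the force at 5 N and rising, so the drawer is at its stop. I'll back off, rise and check.

Request:
servo_tool(steps=[-0.01,-0.001,0,0,0,0,1,-0.04,-0.004,0,0,0,0,1,-0.09,-0.009,0,0,0,0,1,-0.14,-0.0145,0,0,0,0,1,-0.14,-0.0145,0,0,0,0,1,-0.14,-0.0145,0.1,0,0,0,1,-0.14,-0.0145,0.2,0,0,0,1,-0.14,-0.0145,0.3,0,0,0,1,-0.2,0.1,0.36,0,0,0,1,-0.25,0.2,0.4,0,0,0,1,-0.25,0.2,0.4,0,0,0,1,-0.25,0.2,0.4,0,0,0,1])

```text
clock: 13.72
ee_pos: [439.0, 158.2, 231.8]
tool_rot: [-3.141, 0.002, -3.036]
force: [0.3, -0.6, -1.0]
finger_gap: 0.1
grasp_force: 0.0
```

```bash
cat > c.py <<'E'
from h import *
from m import meas
s,W=meas()
o=env.get_obs(); print(o["clock"],o["ee_pos"])
for n,c,a,(c0,c1) in(("L",(620,300),.177,(165,215)),("M",(640.3,66),.104,(243,290)),("R",(625.3,-158.5),.235,(314,365))):
    q=np.array([[np.cos(a),np.sin(a)],[-np.sin(a),np.cos(a)]]); w=W[118:205,c0:c1].reshape(-1,3)
    l=(w[:,:2]-c)@q.T; m=(w[:,2]>60)&(w[:,2]<80)&(abs(l[:,1])<40); print(n,"front edge",np.percentile(l[m,0],[0.2,2]),"back",l[m,0].max(),len(l[m]))
cv2.imwrite("pics/end.png",cv2.resize(s["image"][115:245,160:370],None,fx=3.8,fy=3.8,interpolation=cv2.INTER_CUBIC)[...,::-1])
E
python3 c.py
```

```text
L rect [617.2 299.3] [125.  99.] 9.7 1217
M rect [640.4  66. ] [119.  99.] 5.8 1204
R rect [ 625.5 -158.4] [119. 100.] 13.4 1198
13.775 [438.85578787 157.48684629 231.17951899]
L front edge [-69.7645296  -66.54248618] back 59.64333654176963 1074
M front edge [-68.75142351 -67.14200423] back 60.87797476597194 1072
R front edge [-132.20211041 -129.74748375] back 60.036946273003736 1065
```

View pics/end.png

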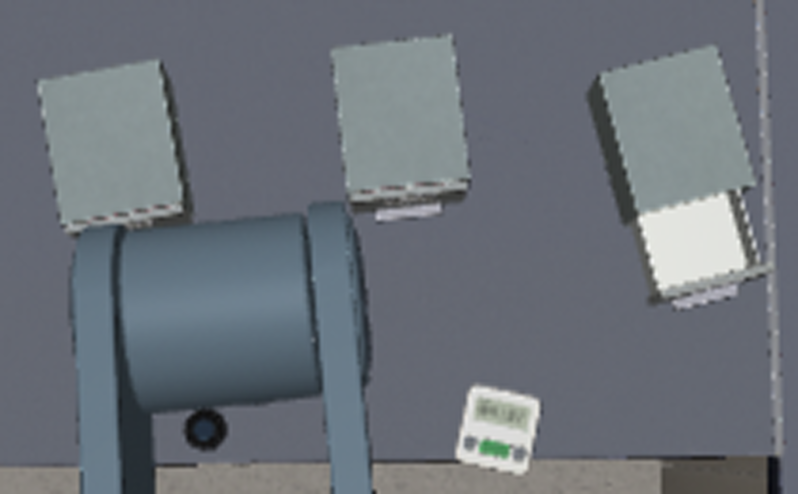

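Both the left and middle drawers are shut and their cases haven't moved. The right drawer is still open and the eyepiece and timer are where they were.

```bash
python3 -c "
from workcell import env
print(env.sign_off())"
```

```text
the job is handed in; nothing more can be done
None
```

I pushed the left and middle drawers, the two with cartons, fully shut; the empty right drawer is still open as it was, no file shifted measurably, and the job is handed in at about 14 s of the 51 s allowed.

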